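Show the coffee grinder's upper burr to a phone camera

ROBOT

A 6-joint arm with a two-finger parallel gripper is mounted at the origin on a cart in front of the work surface, level with it; the furniture and walls round the work are solid. World frame = base frame: x ahead of the robot, y to its left, z up, the work surface at z = 0. Lengths are in mm, angles in rad, forces in N, time in s.
With the tool pointing down it reaches from about 350 to 725 mm from the base axis. Payload 4.3 kg.
Tool frame: the origin (TCP) lies between the finger pads; the fingertips stand 19 mm ahead of it and the grasp point (between the pads) is the TCP; z points along the fingers, y is the line along which they close (so a half turn about z gives the same grasp; the last joint's range is limited). The gripper opens to 85 mm and grips with 20 to 120 N. Pads are 22 mm wide; open, the fingers measure 114 mm over their backs; the gripper's body (76 mm by 85 mm) begins 54 mm behind the grasp point. The pads swing forward as they close: fully open they stand 13 mm farther back than shut.
Start: joints at [-1.283, 0.377, 0.081, 1.274, 0, 1.46], TCP at [222.763, -530.133, 250.329] pointing down, gripper open.
Joint ranges: [-2.72, 2.72], [-0.84, 1.66], [-1.02, 1.22], [-1.77, 2.12], [-1.37, 1.28], [-3.14, 3.14]. Speed limits (rad/s): [2.57, 2.57, 3.14, 3.14, 3.14, 3.14].

INTERFACE

Orientations are given as a unit quaternion [w, x, y, z].
In Python, from bench import get_state, grab_frame, sign_off gives the robot as it stands. The module is installed in compiled form; this text tells all that it offers.
- The arm moves only by the tool arm_command, never from a script. Its argument "targets" is a list of rows, each an object with "translation": the shift along the world's x, y, z normalised to -1 to 1, where 1 is 20 mm, a list of three; "spin": the turn about the world's z normalised to -1 to 1, where 1 is 0.1 rad. In form: [{"translation": [dx, dy, dz], "spin": spin}, ...]. A call has 1 to 12 rows; each row shifts and turns the commanded pose from where the row before left it; what a row does not reach is not made up. A row lasts 1/10 s, in which the tool goes at most 50 mm and 8.59 degrees, less where a joint would pass 70% of its speed; a pose out of reach is approached as far as the arm can. A call with a number of a shift or a turn outside -1 to 1 is refused whole. A call with a gripper value outside its range is refused whole. "gripper" is the opening, from -1 (shut) to 1 (fully open), set as the call begins (left out, the last holds). The fingers move at their own pace and stop on an object; "grip_force" is the grip in N (left out, the last holds). Time passes only in rows, so rows that do not move let the fingers close. It gives the time, the measured TCP pose, the force, the opening and the grip force at its end, in the units of the state.
- get_state(): the state, without advancing time (a new reading comes with each control period).
- grab_frame(name): name is "scene" or "side" or "wrist"; returns a dict with "image" (420x560x3 uint8, blue, green, red), "fx", "fy", "cx", "cy" (pixels), "pose" (4x4, takes a point from camera to world coordinates); the wrist camera has in their place "T_tool_cam" (4x4, takes a point from camera to tool coordinates, whose origin is the TCP and whose axes are the flange's). Camera axes: x right, y down, z forward; pixel columns grow to the right and rows downward; lengths in mm; the calibration is good to about 2 mm. A picture is of the moment at which its call begins: read the wrist's pose just before it. There is no depth.
- sign_off(): hands the job in; it is judged then, once.
The state is a dict: "clock": time; "joint_positions": joint angles; "joint_vel": joint speeds; "joint_torque": joint torques, N m; "position": TCP position; "tcp_rot": TCP orientation; "ft_force": force on the tool from outside, world axes, zero at the start; "ft_torque": the same for the moment, N m; "finger_gap": finger opening in mm; "grasp_force": force on a finger pad.
Only numpy, scipy, OpenCV 4.12 (cv2) and the standard library are available. Lean on these libraries where they do the work, as an engineer would, in place of code of your own. Each camera call takes 0.05 s, during which the arm holds its last target. There are 200 camera calls.

TASK

The repair technician on the video call wants to see the teeth of the coffee grinder's upper burr: turn the grinder's lock collar anticlockwise (seen from above) fully to its stop at the release mark, lift the burr out by its handle, and hold it still in front of the phone's front camera, centred on the lens, 12 cm from it, with the toothed underside squarely facing the lens. Finish while still holding it there. Do not touch the phone or its stand, and do not move the hopper, mug or spoon standing around.

Things in the scene. Friction and masses are not known exactly. Their poses are not given: they have to be found in the camera images.
- grinder: Coffee grinder without hopper, fixed. Round steel head, 110 mm across; its flat top (the deck) is 165 mm above the worktop, with a 42 mm throat, 40 mm deep. Origin on the worktop on the axis of head, collar and burr; z up, front (button, steel cup) to -x, column at +x. On the deck: release mark = dark line at the front (-x); grinding range = arc of dots 60 degrees clockwise of it.
- collar (a joint): Angle of the lock collar, 0 to 1.047 rad, growing anticlockwise from above; starts at 0 to 0.22. 1.047 is a hard stop, its white pointer at the release mark. Ribbed black ring round the burr, on a vertical hinge, 66 mm outside diameter, from 1 to 26 mm above the deck. Stays where left (friction 0.12 N m). Keys inside it hold the burr's lugs down until about 0.8 rad; at the stop the burr is free.
- collar_grip (a point): On the collar's axis, half-way up it: 13 mm above the deck, 178 mm above the worktop; axes as the grinder's. The collar can be gripped from above across its 66 mm diameter in any direction, fingertips down to just above the deck, with the burr's handle standing between the fingers (handle top 45 mm above this point).
- burr: Upper burr, loose, 0.1 to 0.2 kg: steel cylinder, 37 mm across, 35 mm high, teeth in its open underside; above it a grey carrier with three lugs (49 mm across) and an upright handle, 93 mm high in all. Origin: middle of the toothed underside; z from the teeth to the handle. Seated, it is 130 mm above the worktop, x along the grinder's x. It must rise over 61 mm straight up to clear the collar.
- burr_handle (a point): Grip point in the handle, 83 mm from the underside along the burr's z; axes as the burr's. The handle is a flat-sided arch, 34 mm long along x, 10 mm thick along y, its top 10 mm above this point. Seated, it stands 32 mm out of the collar, so fingertips may go 20 mm below this point before they meet the collar's top.
- phone_stand: Low aluminium stand, fixed, with a dark phone (148 x 72 x 9 mm) lying in it, screen up, leaning 30 degrees from level: lower edge at the stand's front (-x), upper edge at the back, 100 mm above the worktop. Origin on the worktop under the phone's middle; z up. (Room: wall cabinets and a rack hang 0.57 m above the right side and back of the worktop; keep the wrist clear of them.)
- lens (a point): Front camera lens, in the screen's surface at the middle of the phone's upper edge, 96 mm above the worktop. z points out of the screen, the way the camera looks (30 degrees from vertical, towards the stand's front); x runs up the phone, y across it. Wanted: the burr's origin 0.12 m out along this z, burr's z parallel to this z, handle on the far side; the turn about z does not matter.
- hopper: The grinder's clear bean hopper, upside down on its black lid, loose: 114 mm wide, 116 mm high. Origin at the middle of its underside. To be left alone.
- mug: White mug, loose, 78 mm wide without its handle, 97 mm high. To be left alone.
- spoon: Steel teaspoon lying on the worktop, loose, 132 mm long. To be left alone.
Mind the look-alikes: they are no part of the job. What is shaped like the burr but purple is not meant.

How it is judged:
By the outcome, as a careful person would: the job done as asked, in the order asked, and still so for the second after the job is handed in, while the arm keeps its last pose, push and grip.
It also fails if it takes over 51 s, if anything falls off the work surface, if the arm or the gripper's body presses on something with over 40 N, if the wrist force passes 120 N, or if a joint passes its speed limit or range.

## Working session

There is one attempt and no reset: what is moved stays moved. The work goes in short steps, Python scripts to look and compute and a tool call to move; the robot and the scene stay as the last step left them, time stands still between calls to the robot, and variables do not carry over. Pictures are saved under pics/ and viewed, at most 10 in all, crops included, and the job is handed in when it is done.

Besides the shell and the picture viewer there is one more tool, called after "Emit:" as name(argument=value, ...) on one line, values as JSON. arm_command: Moves the arm, as the interface text tells. Scaled input: -1 to 1 covers 20 mm each way for a shift and 0.1 rad each way for a turn. Its arguments: {"type":"object","properties":{"targets":{"type":"array","items":{"type":"object","properties":{"translation":{"type":"array","items":{"type":"number","minimum":-1,"maximum":1}},"spin":{"type":"number","minimum":-1,"maximum":1}}}},"gripper":{"type":"number"},"grip_force":{"type":"number"}},"required":["targets"]}

```bash
mkdir -p pics; python3 - <<'E'
from bench import *
import cv2,numpy as np
print(get_state())
ims=[]
for n in ("scene","side","wrist"):
    f=grab_frame(n); cv2.imwrite(f"pics/{n}0.png",f["image"]); print(n,f["fx"],f["fy"],f["cx"],f["cy"],np.round(f.get("pose",f.get("T_tool_cam")),3).tolist())
E
```

```text
{'clock': 0.0, 'joint_positions': array([-1.28331606e+00,  3.78087822e-01,  7.96202060e-02,  1.27441513e+00,
       -3.00482184e-05,  1.46047639e+00]), 'joint_vel': array([2.20513874e-04, 9.90000036e-04, 5.32784158e-05, 7.23312223e-04,
       1.36013030e-03, 1.02883759e-03]), 'joint_torque': array([-7.57616544e-04, -4.63603556e+01,  2.69875377e+01,  2.08847481e-02,
       -4.90376055e-05, -7.38037812e-06]), 'position': array([ 222.55757911, -529.50052592,  249.34451416]), 'tcp_rot': array([-1.03778979e-03,  9.80283965e-01,  1.97591142e-01, -1.07252020e-04]), 'ft_force': array([-0.37449291,  0.6652173 ,  0.02146418]), 'ft_torque': array([-0.01357063, -0.00012584, -0.01395246]), 'grasp_force': 0.0, 'finger_gap': 85.36465096423954}
scene 400.24126127433414 400.24126127433414 280.3437227905291 211.3025776732516 [[-0.914, -0.306, 0.264, 215.701], [-0.405, 0.706, -0.582, 650.024], [-0.008, -0.639, -0.769, 986.058], [0.0, 0.0, 0.0, 1.0]]
side 514.1092031072924 514.1092031072924 279.7401931100815 202.024245891352 [[-0.998, -0.002, 0.058, 421.817], [-0.055, 0.375, -0.925, 1448.593], [-0.02, -0.927, -0.374, 726.994], [0.0, 0.0, 0.0, 1.0]]
wrist 298.2270335574643 298.2270335574643 278.4055195976354 202.6162643445822 [[-0.0, -0.95, -0.313, 80.857], [1.0, -0.0, -0.0, 0.748], [0.0, -0.313, 0.95, -123.484], [0.0, 0.0, 0.0, 1.0]]
```

View pics/scene0.png

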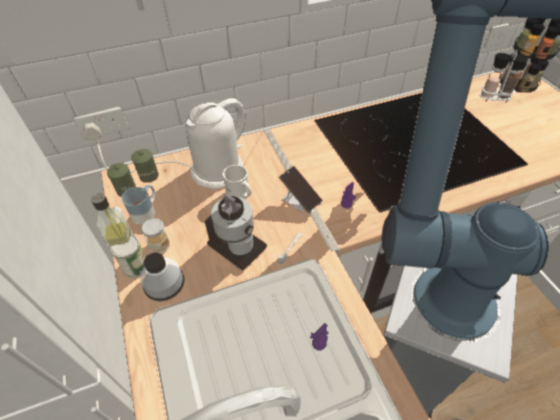

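View pics/side0.png

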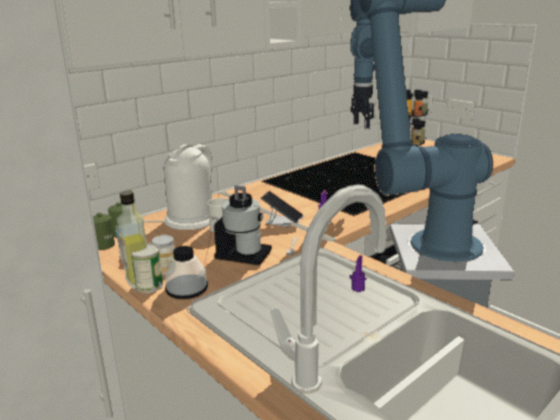

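```bash
cat > h.py <<'E'
import cv2,numpy as np
from bench import *
from scipy.spatial.transform import Rotation as R
def ray(f,u,v,T=None):
    T=f["pose"] if T is None else T
    d=T[:3,:3]@np.array([(u-f["cx"])/f["fx"],(v-f["cy"])/f["fy"],1]); return T[:3,3],d/np.linalg.norm(d)
def onz(f,u,v,z,T=None):
    o,d=ray(f,u,v,T); return o+d*(z-o[2])/d[2]
def tri(o1,d1,o2,d2):
    A=np.c_[d1,-d2]; s=np.linalg.lstsq(A,o2-o1,rcond=None)[0]
    a=o1+s[0]*d1;b=o2+s[1]*d2; return (a+b)/2,np.linalg.norm(a-b)
def tool():
    s=get_state(); q=s["tcp_rot"]; T=np.eye(4); T[:3,:3]=R.from_quat(q[[1,2,3,0]]).as_matrix(); T[:3,3]=s["position"]; return T
def wrist(name=None):
    T=tool(); f=grab_frame("wrist"); f["pose"]=T@f["T_tool_cam"]
    if name: cv2.imwrite(name,f["image"])
    return f
def proj(f,p):
    c=np.linalg.inv(f["pose"])@np.r_[p,1]; return f["fx"]*c[0]/c[2]+f["cx"],f["fy"]*c[1]/c[2]+f["cy"]
E
python3 - <<'E'
from h import *
a=cv2.imread("pics/scene0.png")[150:275,190:330]; b=cv2.imread("pics/side0.png")[170:270,200:310]
a=cv2.resize(a,(560,500),interpolation=2); 
b=cv2.resize(b,(240,218),interpolation=2)
c=np.zeros((500,800,3),np.uint8); c[:,:560]=a; c[:218,560:]=b; cv2.imwrite("pics/crop1.png",c)
f=grab_frame("scene")
for n,u,v,z in [("base",237,245,0),("grinder head",233,205,165),("phone top L",290,170,100),("purple",347,195,40),("spoon",288,247,0),("mug",235,180,60),("hop",155,275,60)]: print(n,onz(f,u,v,z).round())
E
```

```text
base [621.  76.   0.]
grinder head [624.  60. 165.]
phone top L [ 561. -187.  100.]
purple [ 374. -211.   40.]
spoon [478.  22.   0.]
mug [ 721. -112.   60.]
hop [751. 285.  60.]
```

View pics/crop1.png

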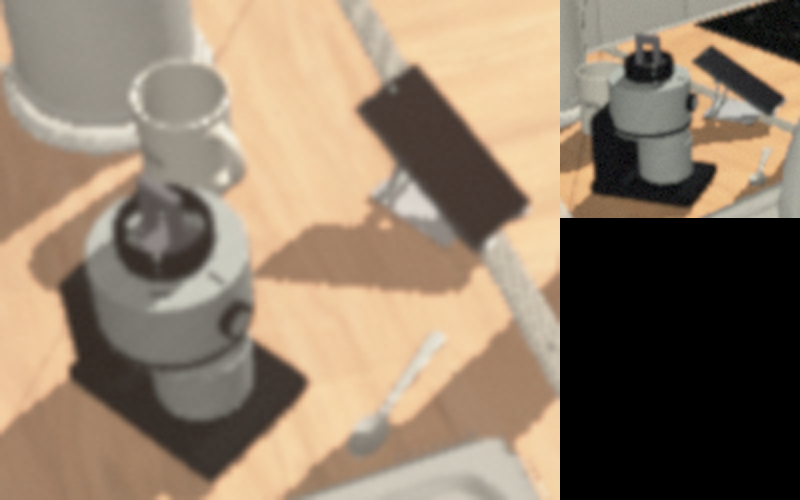

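Emit:
arm_command(targets=[{"translation":[0.7,1,0.5]},{"translation":[0.7,1,0.5]},{"translation":[0.7,1,0.5]},{"translation":[0.7,1,0.5]},{"translation":[0.7,1,0.5]},{"translation":[0.7,1,0.5]},{"translation":[0.7,1,0.5]},{"translation":[0.7,1,0.5]},{"translation":[0.7,1,0.5]},{"translation":[0.7,1,0.5]},{"translation":[0.7,1,0]},{"translation":[0.7,1,0]}], gripper=1)

```text
invalid input
```

Emit:
arm_command(targets=[{"translation":[0.75,1,0]},{"translation":[0.75,1,0]},{"translation":[0.75,1,0]},{"translation":[0.75,1,0]},{"translation":[0.75,1,0]},{"translation":[0.75,1,0]},{"translation":[0.75,1,0]},{"translation":[0.75,1,0]},{"translation":[0.75,1,0]},{"translation":[0.75,1,0]},{"translation":[0.75,1,0]},{"translation":[0,0,0]}])

```text
invalid input
```

```bash
python3 - <<'E'
from h import *
f=wrist("pics/w1.png"); np.save("w1pose.npy",f["pose"]); print(f["pose"].round(2)); s=get_state(); print(s["position"],s["joint_positions"],s["clock"])
g=grab_frame("scene"); 
print("mark",onz(g,243.7,218.7,165),"ctr",onz(g,230.7,208,180))
for u,v,z in [(358,105,100),(418,66,100),(528,205,26),(475,250,26),(392,88,96)]: print(onz(g,190+u/4,150+v/4,z).round())
E
```

```text
[[ 3.9000e-01 -8.8000e-01 -2.9000e-01  2.9752e+02]
 [-9.2000e-01 -3.7000e-01 -1.2000e-01 -4.9926e+02]
 [-0.0000e+00  3.1000e-01 -9.5000e-01  3.7322e+02]
 [ 0.0000e+00  0.0000e+00  0.0000e+00  1.0000e+00]]
[ 222.68587862 -529.82024917  249.85115627] [-1.28328563e+00  3.77682496e-01  8.03305942e-02  1.27440335e+00
  2.13679233e-05  1.46050651e+00] 0.25
mark [576.09436351  90.60412827 165.        ] ctr [617.59270317  82.28019991 180.        ]
[ 580. -148.  100.]
[ 554. -207.  100.]
[ 441. -167.   26.]
[ 463. -107.   26.]
[ 565. -180.   96.]
```

View pics/w1.png

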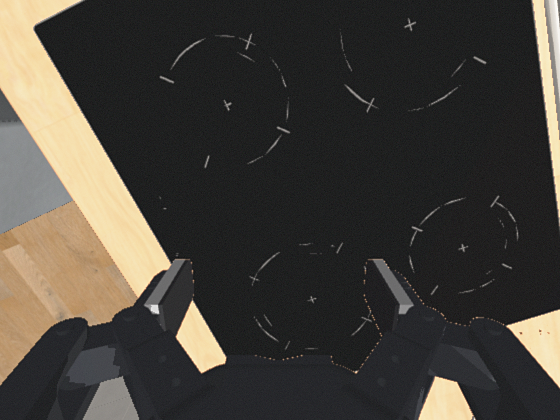

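Emit:
arm_command(targets=[{"translation":[0.6,1,0.5],"spin":0},{"translation":[0.6,1,0.5],"spin":0},{"translation":[0.6,1,0.5],"spin":0},{"translation":[0.6,1,0.5],"spin":0},{"translation":[0.6,1,0.5],"spin":0},{"translation":[0.6,1,0.5],"spin":0},{"translation":[0.6,1,0.5],"spin":0},{"translation":[0.6,1,0.5],"spin":0},{"translation":[0.6,1,0.5],"spin":0},{"translation":[0.6,1,0.5],"spin":0},{"translation":[0.6,1,0],"spin":0},{"translation":[0.6,1,0],"spin":0}], gripper=1)

```text
clock: 1.5
position: [367.3, -289.4, 350.8]
tcp_rot: [0.0, 0.98, 0.198, 0.0]
ft_force: [0.8, -0.5, 0.4]
finger_gap: 85.3
grasp_force: 0.0
```

Emit:
arm_command(targets=[{"translation":[0.6,1,0],"spin":0},{"translation":[0.6,1,0],"spin":0},{"translation":[0.6,1,0],"spin":0},{"translation":[0.6,1,0],"spin":0},{"translation":[0.6,1,0],"spin":0},{"translation":[0.6,1,0],"spin":0},{"translation":[0.6,1,0],"spin":0},{"translation":[0.6,1,0],"spin":0},{"translation":[0.6,1,0],"spin":0},{"translation":[0.6,1,0],"spin":0},{"translation":[0.6,1,0],"spin":0},{"translation":[0.6,1,0],"spin":0}])

```text
clock: 2.7
position: [511.1, -49.2, 350.3]
tcp_rot: [0.0, 0.98, 0.198, 0.0]
ft_force: [-0.8, -0.8, -0.4]
finger_gap: 85.4
grasp_force: 0.0
```

Emit:
arm_command(targets=[{"translation":[0.6,1,0],"spin":0},{"translation":[0.6,1,0],"spin":0},{"translation":[0.6,1,0],"spin":0},{"translation":[0.6,1,0],"spin":0},{"translation":[0.6,0.5,0],"spin":0},{"translation":[0,0,0],"spin":0}])

```text
clock: 3.3
position: [571.7, 41.1, 349.6]
tcp_rot: [-0.0, 0.98, 0.199, -0.0]
ft_force: [0.4, -0.5, -0.9]
finger_gap: 85.5
grasp_force: 0.0
```

```bash
python3 - <<'E'
from h import *
f=wrist("pics/w2.png"); np.save("w2pose.npy",f["pose"]); s=get_state(); print(s["position"],s["joint_positions"],s["clock"])
print(f["pose"].round(3))
E
```

```text
[570.96465779  40.31344001 349.82698915] [-4.01423256e-02  3.76485559e-01  3.35413012e-01  1.53043455e+00
 -3.61131710e-04  2.70240530e+00] 3.35
[[ 3.89000e-01 -8.75000e-01 -2.89000e-01  6.46454e+02]
 [-9.21000e-01 -3.70000e-01 -1.21000e-01  7.19100e+01]
 [-0.00000e+00  3.13000e-01 -9.50000e-01  4.73096e+02]
 [ 0.00000e+00  0.00000e+00  0.00000e+00  1.00000e+00]]
```

View pics/w2.png

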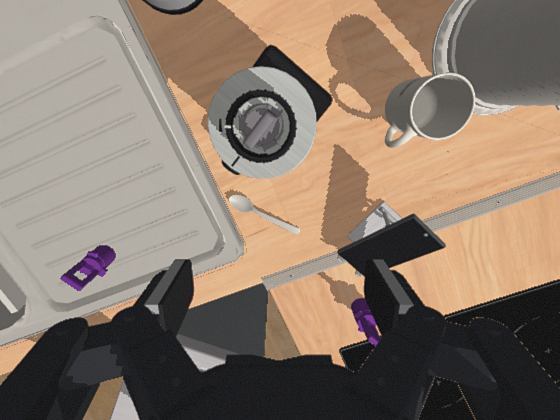

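```bash
python3 - <<'E'
from h import *
f=grab_frame("wrist"); f["pose"]=np.load("w2pose.npy"); im=cv2.imread("pics/w2.png"); g=cv2.cvtColor(im,cv2.COLOR_BGR2GRAY)
# collar
m=(g<60).astype(np.uint8); roi=np.zeros_like(m); cv2.circle(roi,(260,126),46,1,-1); m&=roi
cs,_=cv2.findContours(m,0,1); c=max(cs,key=cv2.contourArea); h=cv2.convexHull(c)
print("collar ell",cv2.fitEllipse(h))
(u,v),ax,_=cv2.fitEllipse(h)
for z in (178,191): print("collar ctr z",z,onz(f,u,v,z).round(1), "diam",np.mean(ax)/f["fx"]*(f["pose"][2,3]-z)*1.0)
c2=cv2.HoughCircles(cv2.medianBlur(g,5),cv2.HOUGH_GRADIENT,1,50,param1=80,param2=25,minRadius=46,maxRadius=62)
print(c2)
for u,v,r in c2[0][:3]:
    if abs(u-262)<20 and abs(v-122)<20: print("deck",onz(f,u,v,165).round(1))
# phone
m=(g<70).astype(np.uint8); roi[:]=0; cv2.fillPoly(roi,[np.array([[330,225],[425,200],[455,240],[440,255],[398,258],[350,280],[325,250]])],1)
cs,_=cv2.findContours(m&roi,0,1); c=max(cs,key=cv2.contourArea); print("phone",cv2.approxPolyDP(c,5,True).reshape(-1,2).tolist())
s=im[85:185,205:320]; s=cv2.resize(s,None,fx=4,fy=4,interpolation=2); p=cv2.resize(im[195:285,325:455],None,fx=2.6,fy=2.6,interpolation=2)
o=np.zeros((400,800,3),np.uint8); o[:,:460]=s[:400]; o[:p.shape[0],460:460+p.shape[1]]=p; cv2.imwrite("pics/crop2.png",o)
E
```

```text
collar ell ((260.2218933105469, 125.65843200683594), (69.88847351074219, 72.60980987548828), 165.54820251464844)
collar ctr z 178 [621.7  80.5 178. ] diam 70.5011494024732
collar ctr z 191 [622.8  80.2 191. ] diam 67.39533155973218
[[[263.5 116.5  50.1]]]
deck [630.1  81.2 165. ]
phone [[443, 246], [413, 214], [338, 253], [364, 274], [377, 268], [374, 259], [386, 264]]
```

View pics/crop2.png

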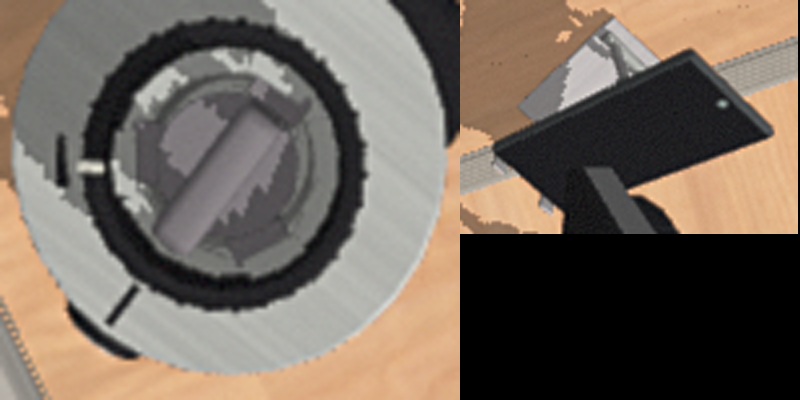

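```bash
python3 - <<'E'
from h import *
f=grab_frame("wrist"); f["pose"]=np.load("w2pose.npy")
w=lambda x,y,z:onz(f,205+x/4,85+y/4,z)
c=np.array([622,80.4])
for n,x,y,z in [("m1",137,288,165),("m2",108,322,165),("ptr",92,167,191),("hA",172,237,223),("hB",270,118,223)]:
    p=w(x,y,z); d=p[:2]-c; print(n,p.round(1),np.hypot(*d).round(1),np.arctan2(d[1],d[0]).round(3))
a=w(172,237,223);b=w(280,118,223);print("handle",((a+b)/2).round(1),np.linalg.norm(b-a),np.arctan2(*(b-a)[[1,0]]))
L=onz(f,425.8,234.6,96); print("lens",L)
A=onz(f,413.5,214.2,100);B=onz(f,445,245.8,100);C=onz(f,338.5,252,26)
print(A,B,C,np.linalg.norm(A-B),np.linalg.norm(A-C))
e=A-B; print("stand x from edge",np.arctan2(-e[0]*-1*-1,e[1]) ,"from long",np.arctan2(*(A-C)[[1,0]]))
# lens by two views
g=grab_frame("scene"); o1,d1=ray(f,425.8,234.6); o2,d2=ray(g,288,172); print(tri(o1,d1,o2,d2))
gs=g["image"]; g0=cv2.cvtColor(gs,6)
for v in range(166,178): print(g0[v,280:298])
E
```

```text
m1 [582.9  89.2 165. ] 40.1 2.92
m2 [571.6  93.1 165. ] 52.0 2.895
ptr [610.3 107.1 191. ] 29.1 1.983
hA [607.6  83.  223. ] 14.6 2.963
hB [637.4  73.4 223. ] 16.9 -0.429
handle [622.9  77.3 223. ] 32.651213288984664 -0.3596570542723181
lens [ 568.28878395 -181.72973603   96.        ]
[ 588.30181789 -148.13501313  100.        ] [ 564.90174351 -212.47765739  100.        ] [ 469.73720386 -111.46548352   26.        ] 68.46560706886737 144.49298288046384
stand x from edge -0.34880874042164245 from long -0.2999476287328176
(array([ 567.05505295, -185.78388803,   89.69085313]), np.float64(0.33313869949035746))
[215 212 203 188 178 175 187 203 202 191 182 173 152 135 152 195 215 220]
[215 213 208 198 179 172 188 201 197 180 158 130 101  82 102 155 200 219]
[215 213 209 201 184 172 184 187 178 154 119  89  73  67  74 109 164 205]
[213 213 211 206 195 176 167 160 131 104  81  70  64  66  68  79 116 168]
[212 213 210 206 193 163 142 124  97  76  67  66  65  66  64  68  81 118]
[211 212 210 201 179 138 110 105 102  79  66  67  66  64  66  65  68  84]
[208 210 205 185 145 102  85 101 111  83  67  66  66  65  66  66  65  70]
[202 193 181 147 104  75  70  78  85  71  66  64  65  65  64  66  65  66]
[183 150 121  98  74  66  66  65  68  65  64  64  64  65  65  66  65  65]
[143 104  80  69  65  66  64  65  65  65  64  65  64  66  65  65  66  65]
[104  75  66  64  65  64  64  65  65  65  65  66  65  67  66  65  66  66]
[85 70 67 65 65 66 64 64 65 65 64 64 64 64 66 64 64 66]
```

Emit:
arm_command(targets=[{"translation":[0.2,0.2,-0.3],"spin":1},{"translation":[0.2,0.2,-0.3],"spin":1},{"translation":[0.2,0.2,-0.3],"spin":1},{"translation":[0.2,0.2,-0.3],"spin":1},{"translation":[0.2,0.2,-0.3],"spin":1},{"translation":[0.2,0.2,-0.3],"spin":1},{"translation":[0.2,0.2,-0.3],"spin":1},{"translation":[0.2,0.2,-0.3],"spin":1},{"translation":[0.2,0.2,-0.3],"spin":1},{"translation":[0.2,0.2,-0.3],"spin":1},{"translation":[0.2,0,-0.3],"spin":1},{"translation":[0.2,0,-0.3],"spin":1}])

```text
clock: 4.7
position: [618.5, 79.1, 278.5]
tcp_rot: [0.0, 0.696, 0.718, 0.0]
ft_force: [0.3, 0.4, 0.2]
finger_gap: 85.6
grasp_force: 0.0
```

Emit:
arm_command(targets=[{"translation":[0.15,0,-0.3],"spin":1},{"translation":[0,0,-0.3],"spin":1},{"translation":[0,0,-0.3],"spin":1},{"translation":[0,0,0],"spin":0},{"translation":[0,0,0],"spin":0}])

```text
clock: 5.2
position: [621.4, 79.3, 260.6]
tcp_rot: [0.0, 0.584, 0.812, -0.0]
ft_force: [0.1, -0.0, -0.1]
finger_gap: 85.4
grasp_force: 0.0
```

```bash
python3 - <<'E'
from h import *
f=wrist("pics/w3.png"); np.save("w3pose.npy",f["pose"]); s=get_state(); print(s["position"],s["joint_positions"].round(2),s["clock"])
T=tool(); print(np.arctan2(T[1,0],T[0,0]))
im=f["image"].copy()
for p in [(622,80.4,223),(622,80.4,191)]: 
    u=proj(f,p); print(u); cv2.circle(im,tuple(int(round(k)) for k in u),3,(0,0,255),1)
for a in np.linspace(0,6.28,60): cv2.circle(im,tuple(int(round(k)) for k in proj(f,(622+33*np.cos(a),80.4+33*np.sin(a),191))),0,(0,255,0),-1)
cv2.imwrite("pics/w3o.png",im)
E
```

```text
[621.65016352  79.40438283 260.87286638] [ 0.03  0.49  0.28  1.36 -0.    1.27] 5.25
1.8954252842126234
(np.float64(279.0846842937659), np.float64(243.63754236002111))
(np.float64(278.96199339478625), np.float64(223.28163030344479))
```

View pics/w3o.png

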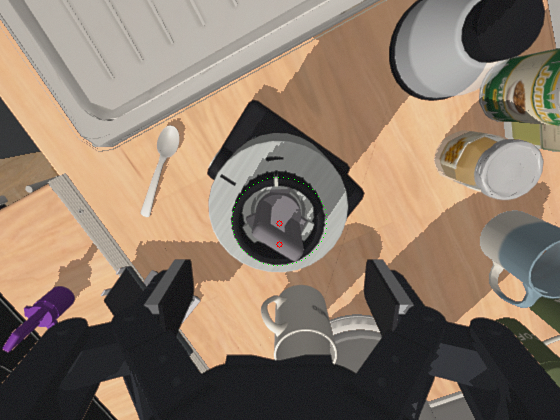

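Emit:
arm_command(targets=[{"translation":[0.02,0.05,-0.5],"spin":0},{"translation":[0,0,-0.5],"spin":0},{"translation":[0,0,-0.5],"spin":0},{"translation":[0,0,-0.5],"spin":0},{"translation":[0,0,-0.5],"spin":0},{"translation":[0,0,-0.5],"spin":0},{"translation":[0,0,-0.4],"spin":0},{"translation":[0,0,-0.2],"spin":0},{"translation":[0,0,0],"spin":0},{"translation":[0,0,0],"spin":0}])

```text
clock: 6.25
position: [622.4, 80.9, 188.6]
tcp_rot: [0.0, 0.583, 0.813, 0.0]
ft_force: [0.1, -0.1, 0.6]
finger_gap: 85.6
grasp_force: 0.0
```

Emit:
arm_command(targets=[{"translation":[0,0,0],"spin":0},{"translation":[0,0,0],"spin":0},{"translation":[0,0,0],"spin":0},{"translation":[0,0,0],"spin":0},{"translation":[0,0,0],"spin":0},{"translation":[0,0,0],"spin":0}], gripper=0, grip_force=40)

```text
clock: 6.85
position: [620.6, 80.1, 189.5]
tcp_rot: [-0.0, 0.583, 0.813, -0.001]
ft_force: [-5.8, -2.7, 7.4]
finger_gap: 64.6
grasp_force: 43.9
```

Emit:
arm_command(targets=[{"translation":[-0.08,-0.04,0.08],"spin":0},{"translation":[0,0,0],"spin":0.5},{"translation":[0,0,0],"spin":0.8},{"translation":[0,0,0],"spin":0.8},{"translation":[0,0,0],"spin":0.8},{"translation":[0,0,0],"spin":0.8},{"translation":[0,0,0],"spin":0.8},{"translation":[0,0,0],"spin":0.8},{"translation":[0,0,0],"spin":0.8},{"translation":[0,0,0],"spin":0.8},{"translation":[0,0,0],"spin":0.8},{"translation":[0,0,0],"spin":0.8}])

```text
clock: 8.05
position: [620.5, 80.0, 189.6]
tcp_rot: [-0.0, 0.194, 0.981, -0.0]
ft_force: [0.5, -0.1, -1.7]
finger_gap: 64.4
grasp_force: 47.5
```

```bash
python3 - <<'E'
from h import *
s=get_state(); T=tool(); print(np.arctan2(T[1,0],T[0,0]),s)
E
```

```text
2.7505595607614493 {'clock': 8.05, 'joint_positions': array([ 2.68617491e-02,  5.02393803e-01,  1.17471081e-01,  1.18624095e+00,
       -6.04440094e-05,  4.17894821e-01]), 'joint_vel': array([-8.56216744e-04, -3.86900139e-04, -2.78616724e-03,  1.61223491e-03,
        6.45351086e-04, -7.92950067e-01]), 'joint_torque': array([  0.17791697, -53.25643659,  27.56881893,  -0.13474486,
         0.15336032,   0.51455861]), 'position': array([620.46990053,  79.9761228 , 189.64701966]), 'tcp_rot': array([-1.72482550e-04,  1.94273247e-01,  9.80947435e-01, -6.99863922e-05]), 'ft_force': array([ 0.51717209, -0.12043225, -1.65060514]), 'ft_torque': array([-0.14551084,  0.06973732, -0.13652993]), 'grasp_force': 47.520653028041124, 'finger_gap': 64.38891423398915}
```

Emit:
arm_command(targets=[{"translation":[0,0,0],"spin":0.4},{"translation":[0,0,0],"spin":0.4},{"translation":[0,0,0],"spin":0.2},{"translation":[0,0,0],"spin":0},{"translation":[0,0,0],"spin":0}])

```text
clock: 8.55
position: [620.5, 80.0, 189.7]
tcp_rot: [-0.0, 0.147, 0.989, 0.0]
ft_force: [0.2, 0.6, -2.8]
finger_gap: 64.3
grasp_force: 46.7
```

```bash
python3 - <<'E'
from h import *
s=get_state(); T=tool(); print(np.arctan2(T[1,0],T[0,0]),s['ft_torque'],s['joint_positions'])
f=wrist("pics/w4.png"); np.save("w4pose.npy",f["pose"])
E
```

```text
2.8464201449384356 [-0.11059488  0.04009283 -0.62084931] [2.68048876e-02 5.02373153e-01 1.17537159e-01 1.18623836e+00
 5.81168140e-05 3.21977384e-01]
```

Emit:
arm_command(targets=[{"translation":[0,0,0],"spin":0.4},{"translation":[0,0,0],"spin":0.3},{"translation":[0,0,0],"spin":0},{"translation":[0,0,0],"spin":0}])

```text
clock: 9.0
position: [622.6, 79.5, 189.8]
tcp_rot: [0.002, 0.112, 0.994, -0.0]
ft_force: [6.0, -1.7, -7.0]
finger_gap: 64.0
grasp_force: 46.6
```

```bash
python3 - <<'E'
from h import *
s=get_state(); T=tool(); print(np.arctan2(T[1,0],T[0,0]),s['ft_torque'],s["finger_gap"],s["grasp_force"])
f=wrist("pics/w5.png"); np.save("w5pose.npy",f["pose"])
for a in (2.905,): print(proj(f,(620.5+29*np.cos(a),80+29*np.sin(a),191)),proj(f,(620.5+46*np.cos(a),80+46*np.sin(a),165)))
E
```

```text
2.9162209162913526 [-0.24402479 -1.16848581 -0.73949093] 63.991558372086935 46.584717873483896
(np.float64(279.90070646048434), np.float64(220.3723046356937)) (np.float64(280.04905830091457), np.float64(169.80525687164376))
```

Emit:
arm_command(targets=[{"translation":[0,0,0],"spin":0},{"translation":[0,0,0],"spin":0},{"translation":[0,0,0],"spin":0},{"translation":[0,0,0],"spin":0},{"translation":[0,0,0.4],"spin":0},{"translation":[0,0,0.5],"spin":0},{"translation":[0,0,0.4],"spin":0},{"translation":[0,0,0],"spin":0},{"translation":[0,0,0],"spin":0}], gripper=1)

```text
clock: 9.95
position: [621.0, 80.1, 216.5]
tcp_rot: [0.001, 0.112, 0.994, 0.0]
ft_force: [-0.4, -0.7, -0.4]
finger_gap: 85.5
grasp_force: 0.0
```

```bash
python3 - <<'E'
from h import *
s=get_state(); T=tool(); print(np.arctan2(T[1,0],T[0,0]),s['position'],s['ft_force'])
f=wrist("pics/w6.png"); np.save("w6pose.npy",f["pose"])
print(proj(f,(620.5,80,223)))
cv2.imwrite("pics/w6c.png",cv2.resize(f["image"][100:330,180:380],None,fx=2.6,fy=2.6,interpolation=2))
E
```

```text
2.917807658599665 [620.95246992  80.08024621 216.5246148 ] [-0.35426467 -0.71577342 -0.43630386]
(np.float64(278.79109621611826), np.float64(287.32162798690933))
```

View pics/w6c.png

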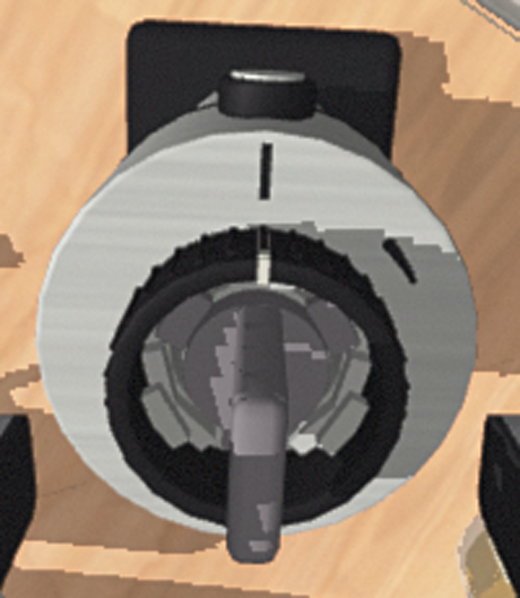

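Emit:
arm_command(targets=[{"translation":[0,0,-0.1],"spin":0},{"translation":[0,0,0],"spin":0},{"translation":[0,0,0],"spin":0},{"translation":[0,0,0],"spin":0},{"translation":[0,0,0],"spin":0},{"translation":[0,0,0],"spin":0},{"translation":[0,0,0],"spin":0},{"translation":[0,0,0],"spin":0},{"translation":[0,0,0],"spin":0},{"translation":[0,0,0],"spin":0},{"translation":[0,0,0],"spin":0},{"translation":[0,0,0],"spin":0}], gripper=-1, grip_force=50)

```text
clock: 11.2
position: [620.6, 80.1, 214.0]
tcp_rot: [0.0, 0.112, 0.994, 0.0]
ft_force: [0.4, 0.2, 0.6]
finger_gap: 9.3
grasp_force: 49.8
```

Emit:
arm_command(targets=[{"translation":[0,0,0.2],"spin":0},{"translation":[0,0,0.4],"spin":0},{"translation":[0,0,0.5],"spin":0},{"translation":[0,0,0.5],"spin":0},{"translation":[0,0,0.5],"spin":0},{"translation":[0,0,0.3],"spin":0},{"translation":[0,0,0],"spin":0},{"translation":[0,0,0],"spin":0}])

```text
clock: 12.0
position: [620.6, 80.0, 261.9]
tcp_rot: [0.0, 0.112, 0.994, 0.0]
ft_force: [-0.6, -0.3, -1.3]
finger_gap: 9.4
grasp_force: 49.6
```

```bash
python3 - <<'E'
from h import *
s=get_state();print(s['position'],s['ft_force'],s['ft_torque'],s['finger_gap'])
E
```

```text
[620.63076598  80.03315796 261.93839698] [-0.61840723 -0.3210338  -1.33209168] [ 0.0265094   0.01312507 -0.03286133] 9.36504793406767
```

Emit:
arm_command(targets=[{"translation":[0,0,0],"spin":0},{"translation":[-0.24,0.055,0],"spin":0},{"translation":[-0.24,0.055,0],"spin":0},{"translation":[-0.24,0.055,0.05],"spin":0},{"translation":[-0.24,0.055,0.05],"spin":0},{"translation":[0,0,0],"spin":0}], grip_force=25)

```text
clock: 12.6
position: [601.6, 84.3, 264.6]
tcp_rot: [0.001, 0.112, 0.994, -0.0]
ft_force: [4.0, -1.4, -1.3]
finger_gap: 8.9
grasp_force: 49.2
```

```bash
python3 - <<'E'
from h import *
s=get_state();print(s['position'],s['ft_force'],s['ft_torque'],s['finger_gap'],s['tcp_rot'])
f=grab_frame("side");cv2.imwrite("pics/s1.png",f["image"])
E
```

```text
[601.60165674  84.26834052 264.56763068] [ 3.95873475 -1.37199091 -1.34635495] [-0.38664782 -0.90791172 -0.03495999] 8.935661818279488 [ 1.09596058e-03  1.11643603e-01  9.93747669e-01 -2.75370441e-04]
```

Emit:
arm_command(targets=[{"translation":[-0.24,0.055,0],"spin":0},{"translation":[-0.24,0.055,0],"spin":0},{"translation":[-0.24,0.055,-0.05],"spin":0},{"translation":[-0.24,0.055,-0.05],"spin":0},{"translation":[-0.24,0.055,0],"spin":0},{"translation":[0,0,0],"spin":0}], gripper=-1, grip_force=25)

```text
clock: 13.25
position: [578.4, 89.7, 263.2]
tcp_rot: [0.002, 0.112, 0.994, -0.0]
ft_force: [4.9, -1.0, 1.3]
finger_gap: 9.2
grasp_force: 50.1
```

```bash
python3 - <<'E'
from h import *
s=get_state();print(s['position'],s['ft_force'],s['ft_torque'],s['finger_gap'],s['tcp_rot'])
f=grab_frame("side");cv2.imwrite("pics/s2.png",f["image"])
a=cv2.imread("pics/s1.png");o=np.hstack([cv2.resize(x[130:240,190:290],None,fx=4,fy=4,interpolation=2) for x in (a,f["image"])]);cv2.imwrite("pics/s12.png",o)
E
```

```text
[578.42617299  89.68371042 263.21025463] [ 4.85512833 -1.04328008  1.32298933] [-0.48866045 -1.07978554 -0.02619348] 9.228930092913686 [ 1.95632060e-03  1.11748887e-01  9.93734545e-01 -1.11873768e-04]
```

View pics/s12.png

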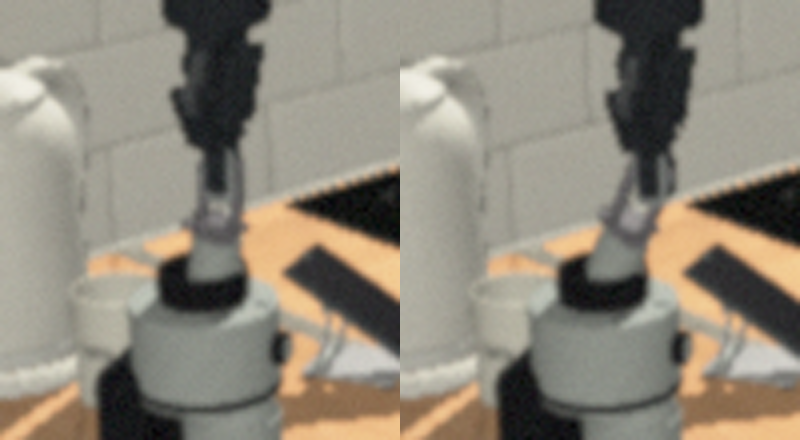

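Emit:
arm_command(targets=[{"translation":[-0.2,0.045,0],"spin":0},{"translation":[0,0,0],"spin":0},{"translation":[0,0,0.3],"spin":0},{"translation":[0,0,0.8],"spin":0},{"translation":[0,0,0.8],"spin":0},{"translation":[0,0,0.8],"spin":0},{"translation":[0,0,0.3],"spin":0},{"translation":[0,0,0],"spin":0},{"translation":[0,0,0],"spin":0}], grip_force=60)

```text
clock: 14.2
position: [572.6, 91.0, 320.9]
tcp_rot: [-0.001, 0.112, 0.994, 0.0]
ft_force: [-0.3, -0.1, -1.9]
finger_gap: 8.7
grasp_force: 59.0
```

```bash
cat > meas.py <<'E'
from h import *
import sys
s=get_state(); T=tool(); P=s["position"]; print(P,"yaw",np.arctan2(T[1,0],T[0,0]),s["ft_force"].round(2),s["finger_gap"],s["grasp_force"],s["clock"])
R_={}
for n in ("side","scene"):
    f=grab_frame(n); im=f["image"]; cv2.imwrite(f"pics/{n}_{sys.argv[1]}.png",im)
    bg=cv2.imread(f"pics/{n}0.png"); d=(cv2.absdiff(im,bg).max(2)>28).astype(np.uint8)
    g=im.astype(int); 
    tx=np.array([T[0,0],T[1,0],0]); 
    pr=lambda th,k:proj(f,P-(k*np.cos(th))*np.array([0,0,1])-k*np.sin(th)*tx)
    c=pr(.52,50); q=proj(f,P); print(n,"tcp",np.round(q,1),"exp origin",np.round(pr(.52,84),1))
    u0,v0=int(c[0])-24,int(c[1])-26
    gray=cv2.cvtColor(im,6)
    for v in range(v0,v0+52): print(v,"".join(("#" if gray[v,u]<70 else "o") if d[v,u] else "." for u in range(u0,u0+48)))
    print("u0",u0)
E
python3 meas.py a
```

```text
[572.6474002   91.03423359 320.90605117] yaw 2.917952060433537 [-0.3  -0.07 -1.89] 8.710356205043379 58.95782981067896 14.2
side tcp [255.1 153.9] exp origin [242.1 177.8]
142 .....................oo###############o.........
143 ......................o##############oo.........
144 ......................o##############o..........
145 ......................oo#############o..........
146 .......................oo###########o...........
147 ........................ooo#########o...........
148 ..........................o######o##o...........
149 ..........................oo#####oo#o...........
150 .........................ooo####ooooo...........
151 .........................ooo#####oooo...........
152 ........................oooo#####oooo...........
153 ........................oooo#####oooo...........
154 .......................ooooo#####oooo...........
155 .......................ooooo#####oooo...........
156 .......................ooooo#####oooo...........
157 ......................oooo.o#####oooo...........
158 ......................oooo.oo####oooo...........
159 .....................oo
[... 3946 characters left out ...]
....
198 ......................o.........................
199 ................###...oooo......................
200 ................#####...........................
201 ................###...ooooo.....................
202 ...............###....ooooo.....................
203 ..............###.....ooooo...#.................
204 .............###o..oo.ooooo...o#................
205 ............###o.oooo..oooo....#................
206 ............##o..ooo...oooo.....................
207 ................ooo....ooooooo..................
208 ............ooooo.......ooooooo.................
209 ...........ooooo........ooooooo.................
210 ............ooo.........oooooooo................
u0 209
```

```bash
cat > ang.py <<'E'
from h import *
import sys
# usage: tag view side row0 row1 ucentre
def edge(f,im,bg,rows,uc,sgn,yaw):
    d=np.abs(cv2.GaussianBlur(im,(0,0),.6).astype(float)-cv2.GaussianBlur(bg,(0,0),.6)).max(2); pts=[]
    for v in rows:
        u=int(round(uc(v)))+8*sgn      # start outside, walk in
        while d[v,u]<22 and abs(u-uc(v))<20: u-=sgn
        a,b=d[v,u],d[v,u+sgn]; pts.append((u+sgn*(a-22)/(a-b),v))
    pts=np.array(pts); vx,vy,x0,y0=cv2.fitLine(pts.astype(np.float32),cv2.DIST_HUBER,0,.01,.01).ravel()
    _,d1=ray(f,x0,y0);_,d2=ray(f,x0+20*vx,y0+20*vy); n=np.cross(d1,d2)
    # axis=(sin t*tx, cos t), n.axis=0
    h=n[0]*np.cos(yaw)+n[1]*np.sin(yaw); t=np.degrees(np.arctan2(-n[2],h)); t=(t+90)%180-90
    res=np.abs((pts-[x0,y0])@[-vy,vx]).max(); return t,vx/vy,res
E
python3 - <<'E'
from ang import *
yaw=2.918
for n,L in {"side":[("steelR",range(170,181),lambda v:252-(v-170)*.4,1),("armR",range(160,168),lambda v:257.5-(v-160)*.5,1),("armL",range(151,163),lambda v:248-(v-151)*.45,-1)],
 "scene":[("R",range(185,196),lambda v:243-(v-185)*.5,1),("armL",range(178,186),lambda v:230-(v-178)*.4,-1)]}.items():
    f=grab_frame(n); im=cv2.imread(f"pics/{n}_a.png"); bg=cv2.imread(f"pics/{n}0.png")
    for k,r,uc,s in L: print(n,k,edge(f,im,bg,r,uc,s,yaw))
E
```

```text
side steelR (np.float64(24.09234214994332), np.float32(-0.41793925), np.float64(0.2157537703355812))
side armR (np.float64(28.792287364192433), np.float32(-0.5270989), np.float64(0.7118280323720683))
side armL (np.float64(24.114255722664097), np.float32(-0.40384394), np.float64(0.3571236504776607))
scene R (np.float64(24.27330247129744), np.float32(-0.5345208), np.float64(0.4206534240685005))
scene armL (np.float64(20.618869649793822), np.float32(-0.32194898), np.float64(0.5804664008664986))
```

Emit:
arm_command(targets=[{"translation":[0,0,-0.7],"spin":0},{"translation":[0,0,-0.8],"spin":0},{"translation":[0,0,-0.8],"spin":0},{"translation":[0,0,-0.6],"spin":0},{"translation":[0,0,-0.1],"spin":0},{"translation":[-0.15,0.035,0],"spin":0},{"translation":[-0.15,0.035,0],"spin":0},{"translation":[-0.15,0.035,0],"spin":0},{"translation":[0,0,0],"spin":0}], grip_force=30)

```text
clock: 15.3
position: [567.2, 92.2, 263.5]
tcp_rot: [0.004, 0.112, 0.994, -0.0]
ft_force: [5.0, -1.9, 1.4]
finger_gap: 8.7
grasp_force: 59.7
```

Emit:
arm_command(targets=[{"translation":[0,0,0.3],"spin":0},{"translation":[0,0,0.8],"spin":0},{"translation":[0,0,0.8],"spin":0},{"translation":[0,0,0.8],"spin":0},{"translation":[0,0,0.3],"spin":0},{"translation":[0,0,0],"spin":0},{"translation":[0,0,0],"spin":0}], grip_force=60)

```text
clock: 16.0
position: [564.1, 93.0, 321.1]
tcp_rot: [-0.001, 0.112, 0.994, 0.0]
ft_force: [-0.1, -0.7, -0.9]
finger_gap: 9.1
grasp_force: 59.1
```

```bash
python3 meas.py b
```

```text
[564.06098987  93.01167876 321.11998407] yaw 2.9178073653823673 [-0.08 -0.68 -0.95] 9.106952069703594 59.07585706561804 16.0
side tcp [258.1 154. ] exp origin [245.  177.9]
142 .....................oo###############o.........
143 ......................o##############oo.........
144 ......................o##############o..........
145 ......................oo#############o..........
146 .......................oo###########oo..........
147 ........................ooo#########o...........
148 ..........................o#######o#o...........
149 ..........................oo#####oo#o...........
150 .........................ooo#####oooo...........
151 .........................ooo#####oooo...........
152 ........................oooo#####oooo...........
153 .......................ooooo#####oooo...........
154 .......................ooooo#####oooo...........
155 ......................oooooo#####oooo...........
156 ......................oooo.o#####oooo...........
157 .....................oooo..o#####oooo...........
158 .....................oooo..oo####oooo...........
159 ....................oo
[... 3947 characters left out ...]
....
200 .............#####..............................
201 .............###...ooooo........................
202 ............###....ooooo........................
203 ...........###.....ooooo...#....................
204 ..........###o..oo.ooooo...o#...................
205 .........###o.ooo...oooo....o...................
206 .........##o..ooo...oooo........................
207 .............ooo....ooooooo.....................
208 .........ooooo.......ooooooo....................
209 ........ooooo........ooooooo....................
210 .........ooo.........oooooooo...................
211 ..........oo........ooooo.ooo...................
212 ....................oo..........................
u0 212
```

```bash
python3 - <<'E'
from ang import *
yaw=2.918
for n,L in {"side":[("steelR",range(169,180),lambda v:255-(v-169)*.5,1),("armL",range(150,162),lambda v:251-(v-150)*.55,-1)],
 "scene":[("R",range(186,196),lambda v:245-(v-186)*.6,1)]}.items():
    f=grab_frame(n); im=cv2.imread(f"pics/{n}_b.png"); bg=cv2.imread(f"pics/{n}0.png")
    for k,r,uc,s in L: print(n,k,edge(f,im,bg,r,uc,s,yaw))
f=grab_frame("wrist"); f["pose"]=np.load("w2pose.npy")
# stand yaw: phone upper/left edges from w2, subpixel dark edge
im=cv2.imread("pics/w2.png"); g=cv2.cvtColor(im,6)
e=cv2.Canny(g,60,160); 
def fit(p,q,tol=3):
    ys,xs=np.nonzero(e); P=np.c_[xs,ys].astype(float); d=np.array(q,float)-p; L=np.hypot(*d); d/=L
    t=(P-p)@d; o=(P-p)@[-d[1],d[0]]; m=(t>.1*L)&(t<.9*L)&(abs(o)<tol); vx,vy,x0,y0=cv2.fitLine(P[m].astype(np.float32),cv2.DIST_HUBER,0,.01,.01).ravel(); return (vx,vy,x0,y0),m.sum()
(l,k)=fit((415,214),(443,244)); print(l,k)
a=onz(f,l[2]-12*l[0],l[3]-12*l[1],100);b=onz(f,l[2]+12*l[0],l[3]+12*l[1],100);d=a-b;d=d if d[1]>0 else -d; print("stand yaw top edge",np.arctan2(-d[0],d[1]))
(l,k)=fit((412,214),(340,250)); print(l,k); 
_,d1=ray(f,l[2],l[3]);_,d2=ray(f,l[2]+30*l[0],l[3]+30*l[1]);n=np.cross(d1,d2)
from scipy.optimize import brentq
print("long edge",brentq(lambda y:n@[np.cos(y)*np.cos(np.pi/6),np.sin(y)*np.cos(np.pi/6),.5],-1,.4))
E
```

```text
side steelR (np.float64(31.17303501805577), np.float32(-0.58957905), np.float64(0.17969808802810072))
side armL (np.float64(31.121245792428198), np.float32(-0.56991154), np.float64(0.2964274024134213))
scene R (np.float64(32.13504488338518), np.float32(-0.9831164), np.float64(0.7428161875830575))
(np.float32(0.71018755), np.float32(0.7040125), np.float32(426.2), np.float32(225.3)) 66
stand yaw top edge -0.342931573100002
(np.float32(0.88887614), np.float32(-0.45814756), np.float32(374.13687), np.float32(231.99435)) 113
long edge -0.30610663830466933
```

Emit:
arm_command(targets=[{"translation":[-0.12,-0.3,0],"spin":0},{"translation":[-0.24,-0.6,0],"spin":-0.2},{"translation":[-0.24,-0.6,0],"spin":-0.2},{"translation":[-0.24,-0.6,0],"spin":-0.2},{"translation":[-0.24,-0.6,0],"spin":-0.2},{"translation":[-0.24,-0.6,0],"spin":-0.2},{"translation":[-0.24,-0.6,0],"spin":-0.1},{"translation":[-0.24,-0.6,0],"spin":0},{"translation":[-0.24,-0.6,0],"spin":0},{"translation":[-0.24,-0.6,0],"spin":0},{"translation":[-0.24,-0.6,0],"spin":0},{"translation":[-0.24,-0.6,0],"spin":0}])

```text
clock: 17.45
position: [508.8, -46.0, 321.9]
tcp_rot: [0.0, 0.166, 0.986, 0.0]
ft_force: [-0.9, 0.1, -1.9]
finger_gap: 8.6
grasp_force: 59.1
```

Emit:
arm_command(targets=[{"translation":[-0.24,-0.6,0],"spin":0},{"translation":[-0.24,-0.6,0],"spin":0},{"translation":[-0.24,-0.6,-0.3],"spin":0},{"translation":[-0.24,-0.6,-0.4],"spin":0},{"translation":[-0.24,-0.6,-0.4],"spin":0},{"translation":[-0.24,-0.6,-0.4],"spin":0},{"translation":[-0.24,-0.6,-0.4],"spin":0},{"translation":[-0.24,-0.6,-0.3],"spin":0},{"translation":[-0.1,-0.35,-0.25],"spin":0},{"translation":[0,0,0],"spin":0},{"translation":[0,0,0],"spin":0}])

```text
clock: 18.55
position: [468.9, -148.0, 273.0]
tcp_rot: [0.0, 0.166, 0.986, 0.0]
ft_force: [-0.9, 0.4, -2.6]
finger_gap: 8.8
grasp_force: 59.0
```

```bash
python3 meas.py c
```

```text
[ 468.86801331 -148.02835341  273.00123698] yaw 2.807586166410731 [-0.95  0.35 -2.57] 8.781303813983106 59.048265404999256 18.55
side tcp [295.2 146.7] exp origin [283.5 167. ]
132 .....................o################oo........
133 .....................o################o.........
134 .....................oo###############o.........
135 ......................o###############o.........
136 ......................o##############oo.........
137 ......................oo#############o..........
138 .......................o############o...........
139 .......................o###########o............
140 .......................oo##########o............
141 .........................oo#######oo............
142 .........................oo#####ooo.............
143 .........................oo#####ooo.............
144 .........................oo#####oooo............
145 ........................ooo#####ooo.............
146 ........................oooo####ooo.............
147 .......................ooooo####ooo.............
148 .......................ooooo####ooo.............
149 ..................
[... 3951 characters left out ...]
....
163 ................................................
164 ................................................
165 ................................................
166 ................................................
167 ................................................
168 ................................................
169 ................................................
170 ................................................
171 ................................................
172 ................................................
173 ................................................
174 ................................................
175 ................................................
u0 284
```

```bash
python3 - <<'E'
from ang import *
yaw=2.8076; P=np.array([468.87,-148.03,273.]); th=np.radians(31.2)
for n,L in {"side":[("steelR",range(159,168),lambda v:292-(v-159)*.45,1),("armL",range(145,153),lambda v:288-(v-145)*.55,-1)],
 "scene":[("R",range(149,160),lambda v:320-(v-149)*.95,1)]}.items():
    f=grab_frame(n); im=cv2.imread(f"pics/{n}_c.png"); bg=cv2.imread(f"pics/{n}0.png")
    for k,r,uc,s in L: print(n,k,edge(f,im,bg,r,uc,s,yaw))
    a=np.array([np.sin(th)*np.cos(yaw),np.sin(th)*np.sin(yaw),np.cos(th)]); O=P-84*a; y=np.array([-np.sin(yaw),np.cos(yaw),0]); x=np.cross(y,a)
    q=np.array([proj(f,O+18.5*(np.cos(t)*x+np.sin(t)*y)) for t in np.linspace(0,6.28,90)]); print("rim u",q[:,0].min(),q[:,0].max(),"v",q[:,1].min(),q[:,1].max())
    if n=="scene": print("lens scene",onz(f,287.9,171.6,96))
print(O)
E
```

```text
side steelR (np.float64(30.977918107977388), np.float32(-0.6108794), np.float64(0.25505064213167367))
side armL (np.float64(31.20346611707336), np.float32(-0.59889424), np.float64(0.20370531278206835))
rim u 278.0530842775626 287.9997930217014 v 163.00351852119258 170.30522221496292
scene R (np.float64(31.97023648912395), np.float32(-1.1596829), np.float64(0.6613847249420611))
rim u 297.41357960552847 309.06603794986626 v 149.24807284302403 161.13582471533473
lens scene [ 565.58923333 -181.2028461    96.        ]
[ 509.97971445 -162.29474555  201.14940215]
```

Emit:
arm_command(targets=[{"translation":[0,0,-0.05],"spin":0},{"translation":[0,0,0],"spin":0},{"translation":[0,0,0],"spin":0},{"translation":[0,0,0],"spin":0},{"translation":[0,0,0],"spin":0}])

```text
clock: 19.25
position: [468.8, -148.0, 272.0]
tcp_rot: [0.0, 0.166, 0.986, 0.0]
ft_force: [-0.1, 0.3, -1.1]
finger_gap: 9.0
grasp_force: 59.0
```

```bash
python3 - <<'E'
from h import *
s=get_state();print(s['position'],s['joint_vel'].round(3),s['finger_gap'])
o=[]
for n,y,x in (("scene",110,190),("side",120,190)):
    o.append(cv2.resize(grab_frame(n)["image"][y:y+150,x:x+133],None,fx=3,fy=3,interpolation=2))
cv2.imwrite("pics/final.png",np.hstack(o))
E
```

```text
[ 468.77989355 -148.01639946  271.95493203] [-0.001  0.002 -0.     0.001 -0.002 -0.001] 9.028604495857124
```

View pics/final.png

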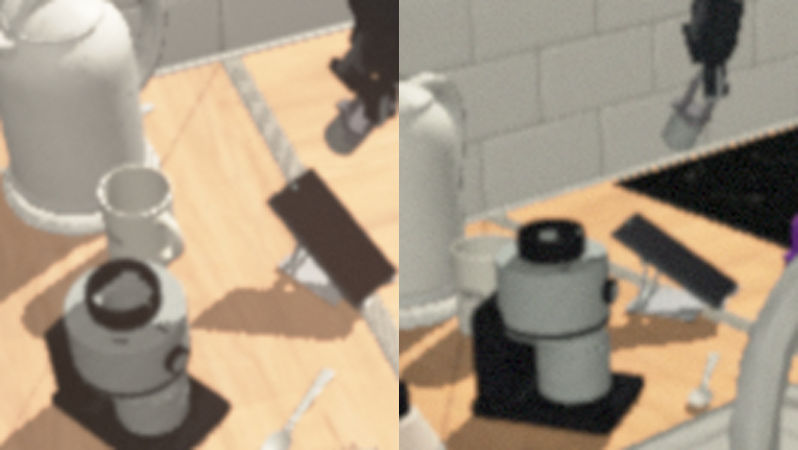

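The final picture shows the burr held above and in front of the phone: steel part at (345,135) in the left half and (683,128) in the right half. It is tilted square to the screen. The mug, spoon and grinder are undisturbed.

```bash
python3 -c "from bench import sign_off; print(sign_off())"
```

```text
the job is handed in; nothing more can be done
None
```

I turned the collar to its stop at the release mark, lifted the burr out, and handed the job in while holding it in front of the lens; by camera measurement it is centred to within 2–3 mm, 12 cm away, and about 1° off square.

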